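# Show a valve block's ported sides to the code reader and set it in its nest

## Robot

A 7-joint arm with a two-finger parallel gripper is mounted at the origin on a cart in front of the work surface, level with it; the furniture and walls round the work are solid. World frame = base frame: x ahead of the robot, y to its left, z up, the work surface at z = 0. Lengths are in m, angles in degrees, forces in N, time in s.
With the tool pointing down it reaches from about 0.425 to 0.875 m from the base axis. Payload 4.7 kg.
Tool frame: the origin (TCP) lies on the mounting face of the last link; the fingertips stand 182 mm ahead of it and the grasp point (between the pads) lies env.grip_depth ahead of it (env.grip_depth is the distance from the TCP to the grasp point, in m); x points along the fingers, y is the direction in which the jaws open and shut, and the axes are right-handed (so a half turn about x gives the same grasp; the last joint's range is limited). The gripper opens to 87 mm and grips with 3 to 60 N. Pads are 19 mm wide; open, the fingers measure 117 mm over their backs; the gripper's body (75 mm by 190 mm) begins 51 mm behind the grasp point.
Start: joints at [68.073, 18.392, -4.016, 83.108, 1.295, 78.541, -3.26], TCP at [0.251, -0.6, 0.405] pointing down, gripper open.
Joint ranges: [-163.93, 163.93], [-17.29, 119.83], [-79.2, 71.16], [3.27, 140.29], [-89.18, 269.18], [5.43, 117.66], [-154.24, 154.24]. Speed limits (degrees/s): [147.25, 147.25, 180, 180, 180, 180, 180].

## Interface

Orientations are given as [roll, pitch, yaw] about the fixed x, y, z axes, in that order (R = Rz(yaw) Ry(pitch) Rx(roll)).
In Python, from cell import sensors, viewer, env gives the robot as it stands.
- The arm moves only by the tool carry_out, never from a script. Its argument "moves" is a list of rows, each a list of 4 numbers: the shift along the world's x, y, z in cm, then the turn about the world's z in rad. In form: [[tx, ty, tz, spin], ...]. A call has 1 to 12 rows; each row shifts and turns the pose as measured when the row begins; what a row does not reach is not made up. A row lasts 1/10 s, in which the tool goes at most 50 mm and 8.59 degrees, less where a joint would pass 70% of its speed; a pose out of reach is approached as far as the arm can. A call with a gripper value outside its range is refused whole. "hand" is the finger opening in cm, from 0 to 8.7, set as the call begins (left out, the last holds). The fingers move at their own pace and stop on an object; "force" is the grip in N (left out, the last holds). Time passes only in rows, so rows that do not move let the fingers close. It gives the time, the measured TCP pose, the force and the opening at its end, in the units of the state.
- sensors.get_obs(): the state, without advancing time (a new reading comes with each control period).
- viewer.read_camera(name): name is "side" or "top" or "wrist"; returns the picture (480x640x3 uint8, red, green, blue); there is no depth.
- viewer.camera_model(name): a dict with "K" (3x3 intrinsics, pixels), "dist_coeffs" ([k1, k2, p1, p2, k3] as OpenCV has them; the pictures are not rectified), "extrinsics" (4x4, takes a point from world to camera coordinates). Camera axes: x right, y down, z forward; pixel columns grow to the right and rows downward; lengths in m; the calibration is good to about 2 mm. A picture is of the moment at which its call begins: read the wrist's pose just before it. camera_model takes no time and is no camera call; for the wrist camera it gives the pose at the moment of the call.
- env.sign_off(): hands the job in, once; it reports no verdict.
The state is a dict: "time_s": time; "qpos": joint angles; "joint_velocities": joint speeds; "effort": joint torques, N m; "tool_pos": TCP position; "tool_rot": TCP orientation; "force": force on the tool from outside, world axes, zero at the start; "wrist_torque": the same for the moment, N m; "grip_width": finger opening in m.
Only numpy, scipy, OpenCV 4.12 (cv2) and the standard library are available. Lean on these libraries where they do the work, as an engineer would, in place of code of your own. Each camera call takes 0.05 s, during which the arm holds its last target. There are 200 camera calls.

## Task

Pick up the square aluminium valve block and show its three ported sides to the fixed code reader one after another: first the side with one port, then the side with two, then the side with three. Each time hold the block upright and still for a good second with the side's ports straight in front of the lens, square to it, the side above the white line on the reader's foot. Then stand the block in the square recess of its nest, any way round, fully down, and let go; never tip it over or let go of it in mid-air, and do not touch the reader or push the loose beakers, dishes or timer about.

Things in the scene. Friction and masses are not known exactly. Their poses are not given: they have to be found in the camera images.
- block: bare aluminium valve block, a square bar 46x46 mm, 90 mm high, upright on the worktop, about 0.25 kg. Origin: centre of its underside, z up. Ports are brass rings of 12 mm with dark centres, low on the sides, standing out 1.5 mm; the top half of every side is smooth. Its own +y side has one port, +x two, -y three, -x is plain: clockwise from above one, two, three, plain
- block_mid (a point): centre of the block, 45 mm above its underside, axes as the block's. On the block's top a black screw cap (11 mm across, 4 mm high) lies next to the plain side, and two tiny screw heads lie next to the two-port side
- one_port (a point): middle of the one-port side (on its surface), at port height 28 mm above the underside; axes as the block's
- two_ports (a point): middle of the two-port side (ports side by side), 28 mm above the underside; axes as the block's
- three_ports (a point): middle of the three-port side (ports in a triangle), 28 mm above the underside; axes as the block's
- reader: fixed code reader: grey upright housing 50 mm deep, 56 wide, 92 high, on a dark steel foot plate 60 mm wide, 4 thick, reaching 55 mm out in front. A round lens, 65 mm above the worktop, looks along the reader's own -x (toward the robot). A white line across the foot plate lies 40 mm in front of the housing. Origin: under the housing's centre, z up
- sight (a point): where each side is shown: on the lens axis, 65 mm above the worktop, 40 mm in front of the housing's front (above the white line); axes as the reader's, +x points into the lens. A side is right when its port-height middle is here and it faces +x; the block's underside is then 37 mm above the worktop
- nest: fixed grey plate 76x76 mm, 16 mm thick, with a square recess in its middle, sides parallel to the plate's. The recess is 50 mm wide (2 mm play on each side of the block) and 12 mm deep, with a 2 mm bevel at its mouth. Origin: under the plate's centre, z up
- nest_mouth (a point): centre of the recess's mouth, 16 mm above the worktop, axes as the nest's. The seated block's underside lies 12 mm below this point
- beaker_right: glass beaker, 76 mm wide and 89 high, near the right end of the back edge; a bystander, origin under its centre
- beaker_left: glass beaker, 60 mm wide and 74 high, at the back edge left of the reader; a bystander, origin under its centre
- petri_stack: stack of white petri dishes, 95 mm wide and 57 high, on the left; a bystander, origin under its centre. Farther left stands a tall fixed column (about x 0.40 to 0.70, y 0.40 to 0.58 m, over 1 m high) and a sloping drying board (x over 0.63, y over 0.17 m): keep the arm clear of both
- timer: small flat white timer, 62x65x18 mm, at the front, close to the robot; a bystander, origin under its centre. The fixed white tub in front of it (x under 0.42 m) is 210 mm high

How it is judged (in metres and radians):
On the way, in this order (a step that is already met when the one before it is completed fails the run):
1. the one-port side is held still before the lens (x of one_port in the frame of sight between -0.015 and 0.015 m and y of one_port in the frame of sight between -0.012 and 0.012 m and z of one_port in the frame of sight between -0.012 and 0.012 m and angle between the y axis of block_mid and the x axis of sight, either way round below 0.15 rad and angle between block_mid's own z axis and vertical below 0.15 rad and linear speed of block below 0.03 m/s and angular speed of block below 0.2 rad/s and contact force between the fingers and block above 0.5 N), for 0.7 s.
2. the two-port side is held still before the lens (x of two_ports in the frame of sight between -0.015 and 0.015 m and y of two_ports in the frame of sight between -0.012 and 0.012 m and z of two_ports in the frame of sight between -0.012 and 0.012 m and angle between the x axis of block_mid and the x axis of sight, either way round below 0.15 rad and angle between block_mid's own z axis and vertical below 0.15 rad and linear speed of block below 0.03 m/s and angular speed of block below 0.2 rad/s and contact force between the fingers and block above 0.5 N), for 0.7 s.
3. the three-port side is held still before the lens (x of three_ports in the frame of sight between -0.015 and 0.015 m and y of three_ports in the frame of sight between -0.012 and 0.012 m and z of three_ports in the frame of sight between -0.012 and 0.012 m and angle between the y axis of block_mid and the x axis of sight, either way round below 0.15 rad and angle between block_mid's own z axis and vertical below 0.15 rad and linear speed of block below 0.03 m/s and angular speed of block below 0.2 rad/s and contact force between the fingers and block above 0.5 N), for 0.7 s.
At the end, for the whole second after the job is handed in: The block stands upright (within 0.08 rad) and still in the nest's recess, any way round, its underside within 3.5 mm of the recess's floor and its centre within 8 mm of the recess's, and the gripper has let go of it (z of block_mid in the frame of nest_mouth between 0.025 and 0.0365 m and horizontal distance between block_mid and nest_mouth below 0.008 m and angle between block_mid's own z axis and vertical below 0.08 rad and linear speed of block below 0.02 m/s and contact force between the fingers and block below 0.1 N); the robot touches nothing.
It fails at once if the block is tipped by more than 0.5 rad (angle between block_mid's own z axis and vertical above 0.5 rad).
It fails at once if the block is let go of in mid-air (its underside more than 35 mm above the worktop) (height (world z) of block_mid above 0.08 m and contact force between the fingers and block below 0.05 N).
It fails at once if the reader is touched with more than 3 N (contact force between reader and anything else above 3 N).
It fails at once if a loose bystander (beaker, dish stack, timer) is moved by more than 20 mm (distance of any of beaker_right, beaker_left, petri_stack, timer from where it was at the start of the episode above 0.02 m).
It also fails if it takes over 64 s, if anything falls off the work surface, if the arm or the gripper's body presses on something with over 40 N, if the wrist force passes 120 N, or if a joint passes its speed limit or range.

## Working session

There is one attempt and no reset: what is moved stays moved. The work goes in short steps, Python scripts to look and compute and a tool call to move; the robot and the scene stay as the last step left them, time stands still between calls to the robot, and variables do not carry over. Pictures are saved under pics/ and viewed, about 8 in all and at most 12, crops included, and the job is handed in when it is done.

Besides the shell and the picture viewer there is one more tool, called after "Emit:" in YAML: its name, and indented under it one key for each argument. carry_out: Moves the arm, as the interface text tells. Its arguments: {"type":"object","properties":{"moves":{"type":"array"},"hand":{"type":"number"},"force":{"type":"number"}},"required":["moves"]}

```bash
mkdir -p pics; ls; python3 - <<'E'
from cell import sensors, viewer, env
import cv2,numpy as np
o=sensors.get_obs(); print({k:np.round(o[k],3) for k in ("time_s","tool_pos","tool_rot","grip_width","force")}, env.grip_depth)
for n in ("top","side"):
    im=viewer.read_camera(n); cv2.imwrite(f"pics/{n}0.png",im[:,:,::-1])
    m=viewer.camera_model(n); print(n,np.round(m["K"],1).tolist(),np.round(m["dist_coeffs"],3),np.round(m["extrinsics"],3).tolist())
E
```

```text
pics
{'time_s': np.float64(0.0), 'tool_pos': array([ 0.251, -0.599,  0.404]), 'tool_rot': array([-86.919,  89.891, 115.816]), 'grip_width': np.float64(0.087), 'force': array([-0.321,  1.051,  0.531])} 0.1635
top [[550.3, 0.0, 319.2], [0.0, 550.3, 242.6], [0.0, 0.0, 1.0]] [0.044 0.    0.    0.    0.   ] [[-0.026, -1.0, 0.006, 0.01], [-0.981, 0.024, -0.195, 0.612], [0.194, -0.011, -0.981, 0.804], [0.0, 0.0, 0.0, 1.0]]
side [[451.3, 0.0, 322.6], [0.0, 451.3, 232.7], [0.0, 0.0, 1.0]] [0.005 0.    0.    0.    0.   ] [[0.947, -0.321, 0.013, -0.589], [-0.111, -0.366, -0.924, 0.111], [0.301, 0.874, -0.382, 0.717], [0.0, 0.0, 0.0, 1.0]]
```

View pics/top0.png

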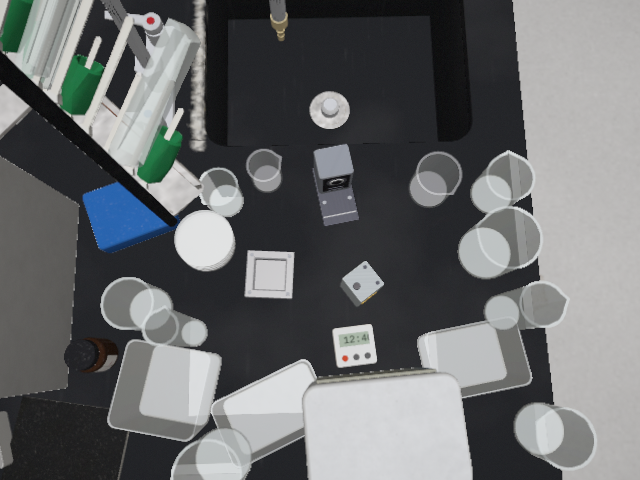

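View pics/side0.png

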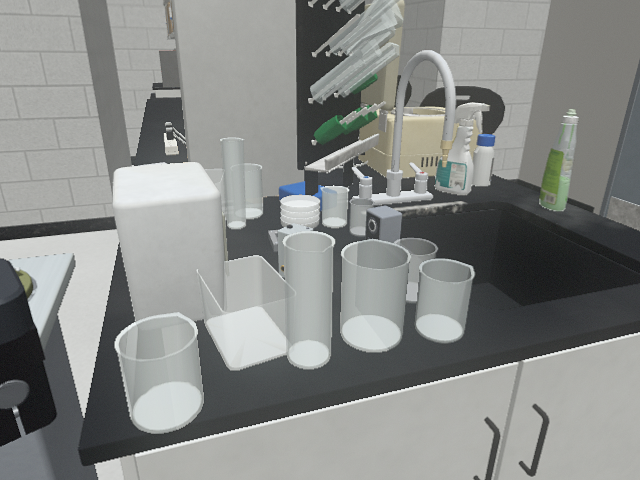

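Top view: block top around (362,284), nest (270,274), reader (333,170) with its foot to (340,222), timer (355,345), petri (205,240) and beakers (265,170) and (437,180). The side view is mostly blocked by glass.

```bash
cat > h.py <<'E'
from cell import sensors, viewer, env
import cv2,numpy as np
def ray(m,px):
    p=cv2.undistortPoints(np.float64(px).reshape(-1,1,2),m["K"],np.float64(m["dist_coeffs"])).reshape(-1,2)
    E=m["extrinsics"];R=E[:3,:3];c=-R.T@E[:3,3]
    return c,np.c_[p,np.ones(len(p))]@R
def onplane(m,px,z):
    c,d=ray(m,px); return c+d*((z-c[2])/d[:,2])[:,None]
def proj(m,P):
    E=np.array(m["extrinsics"]);rv,_=cv2.Rodrigues(E[:3,:3])
    return cv2.projectPoints(np.float64(P).reshape(-1,1,3),rv,E[:3,3],m["K"],np.float64(m["dist_coeffs"]))[0].reshape(-1,2)
E
python3 - <<'E'
from h import *
im=cv2.imread("pics/top0.png"); m={k:np.array(v) for k,v in viewer.camera_model("top").items()}
cv2.imwrite("pics/crop0.png",cv2.resize(im[140:320,235:395],None,fx=3.3,fy=3.3,interpolation=cv2.INTER_CUBIC))
g=cv2.cvtColor(im,cv2.COLOR_BGR2GRAY)
def box(x0,y0,x1,y1,t,z):
    k=np.zeros_like(g);k[y0:y1,x0:x1]=(g[y0:y1,x0:x1]>t)
    cs,_=cv2.findContours(k,0,2);c=max(cs,key=cv2.contourArea)
    P=onplane(m,c.reshape(-1,2),z)[:,:2].astype(np.float32)
    r=cv2.minAreaRect(P);print(np.round(r[0],4),np.round(r[1],4),round(r[2],2),cv2.boundingRect(c))
box(335,255,390,310,125,.09)
box(335,255,390,310,100,.09)
box(240,245,300,303,100,.016)
box(240,245,300,303,130,.016)
box(310,140,360,230,60,.004)
box(325,318,385,375,120,.018)
for n,px,z in(("petri",(205,240),.057),("bL",(267,180),.0),("bR",(429,190),0),("footL/R front",[(324,224),(357,219)],.004)):print(n,np.round(onplane(m,px,z),3))
E
```

```text
[ 0.5453 -0.0694] [0.0477 0.046 ] 36.42 (342, 261, 42, 42)
[ 0.545  -0.0695] [0.0489 0.0468] 35.48 (342, 261, 42, 43)
[0.5707 0.077 ] [0.0775 0.0771] 86.21 (244, 250, 51, 49)
[0.571  0.0768] [0.077  0.0762] 86.26 (245, 250, 49, 48)
[ 0.7253 -0.0368] [0.1374 0.0703] 9.89 (312, 143, 47, 83)
[ 0.4527 -0.0571] [0.0619 0.0647] 5.61 (332, 324, 45, 44)
petri [[0.621 0.174 0.057]]
bL [[0.736 0.081 0.   ]]
bR [[ 0.711 -0.197  0.   ]]
footL/R front [[ 0.655 -0.015  0.004]
 [ 0.662 -0.071  0.004]]
```

View pics/crop0.png

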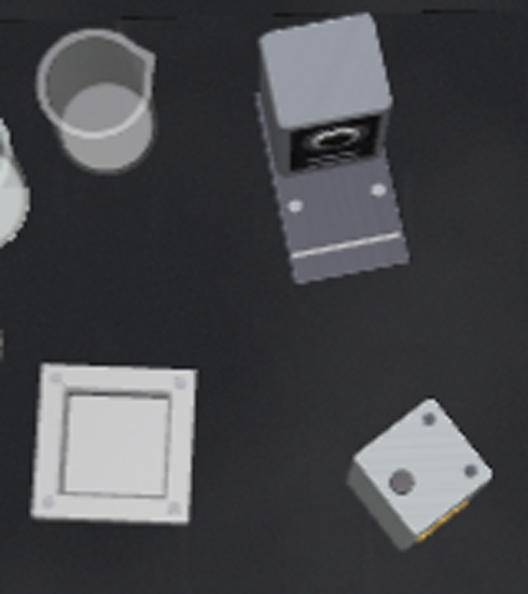

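The crop shows the cap beside the lower-left side, so that side is plain. The screws are on the upper-right, so that is two ports, with one port upper-left and three lower-right (gold edge visible). Block yaw is about -53.6°. I'll take the reader's pose from its white line and foot edges.

```bash
python3 - <<'E'
from h import *
from scipy.spatial.transform import Rotation as Ro
im=cv2.imread("pics/top0.png"); m={k:np.array(v) for k,v in viewer.camera_model("top").items()}
f=lambda u,v:(235+u/3.3-.35,140+v/3.3-.35)
P=onplane(m,[f(292,254),f(400,234),f(296,284),f(408,261),f(258,95),f(383,155)],.004);print(np.round(P[:,:2],4))
for a,b in((0,1),(2,3),(2,4),(3,5)):
    d=P[b]-P[a];print(np.round(np.degrees(np.arctan2(d[1],d[0])),1),np.linalg.norm(d).round(4))
# housing top corners at z=.092
H=onplane(m,[f(262,36),f(368,14),f(281,128),f(391,97)],.092);print(np.round(H[:,:2],4),H.mean(0).round(4))
o=sensors.get_obs();print(Ro.from_euler('xyz',o["tool_rot"],degrees=True).as_matrix().round(3).tolist())
w=viewer.camera_model("wrist");E=np.array(w["extrinsics"]);print("wristcam pos",(-E[:3,:3].T@E[:3,3]).round(3),E[2,:3].round(3),E[0,:3].round(3))
# cap/screws and top corners of block
B=onplane(m,[f(402,482),f(429,419),f(471,471),f(430,399),f(491,471),f(417,540),f(353,455)],.09);print(B[:,:2].round(4).tolist(),B[3:].mean(0))
E
```

```text
[[ 0.6677 -0.014 ]
 [ 0.6769 -0.0698]
 [ 0.6519 -0.0156]
 [ 0.6625 -0.0733]
 [ 0.7533  0.0014]
 [ 0.7192 -0.0626]]
-80.6 0.0565
-79.5 0.0586
9.5 0.1029
10.7 0.0577
[[ 0.7523 -0.001 ]
 [ 0.7621 -0.0516]
 [ 0.7068 -0.0088]
 [ 0.7207 -0.061 ]] [ 0.7355 -0.0306  0.092 ]
[[-0.001, 0.386, -0.922], [0.002, -0.922, -0.386], [-1.0, -0.002, 0.0]]
wristcam pos [ 0.319 -0.571  0.384] [-0.252 -0.103 -0.962] [ 0.386 -0.922 -0.002]
[[0.5391, -0.0592], [0.5675, -0.0726], [0.5433, -0.0906], [0.5767, -0.0735], [0.5431, -0.0997], [0.5128, -0.0649], [0.5519, -0.0374]] [ 0.54612114 -0.06885921  0.09      ]
```

Emit:
carry_out:
  moves:
    - [0,0,4,0]
    - [0,0,4,0]
    - [1.5,1,2,0]
    - [3,2,0,0]
    - [3,2,0,0]
    - [3,2,0,0]
    - [3,2,0,0]
    - [3,2,0,0]
    - [3,2,0,0]
    - [3,2,0,0]
  hand: 8.7
  force: 25

```text
time_s: 1.1
tool_pos: [0.4746, -0.4472, 0.501]
tool_rot: [-62.8, 89.2, 138.9]
force: [0.2, 0.3, 0.1]
grip_width: 0.087
```

Emit:
carry_out:
  moves:
    - [0.88,4.72,0,0.03]
    - [0.88,4.72,0,0.03]
    - [0.88,4.72,0,0.03]
    - [0.88,4.72,0,0.03]
    - [0.88,4.72,0,0.03]
    - [0.88,4.72,0,0.03]
    - [0.88,4.72,0,0.03]
    - [0.88,4.72,0,0.03]
    - [0,0,-4,0]
    - [0,0,-4,0]
    - [0,0,0,0]

```text
time_s: 2.2
tool_pos: [0.5478, -0.0452, 0.4124]
tool_rot: [-73.4, 88.8, 143.6]
force: [-0.3, -0.6, -0.7]
grip_width: 0.0868
```

```bash
cat >> h.py <<'E'
from scipy.spatial.transform import Rotation as Ro
def st():
    o=sensors.get_obs();R=Ro.from_euler('xyz',o["tool_rot"],degrees=True).as_matrix()
    g=o["tool_pos"]+R[:,0]*env.grip_depth
    print("t",round(o["time_s"],2),"tcp",np.round(o["tool_pos"],4),"grasp",np.round(g,4),"jawyaw",np.degrees(np.arctan2(R[1,1],R[0,1])).round(2),"down",R[:,0].round(3),"q7",np.round(o["qpos"][6],1),"w",round(float(o["grip_width"]),4),"F",np.round(o["force"],1))
    return o,R,g
E
python3 - <<'E'
from h import *
import json
st(); m=viewer.camera_model("wrist"); im=viewer.read_camera("wrist")
np.savez("w1.npz",**{k:np.array(v) for k,v in m.items()}); cv2.imwrite("pics/w1.png",im[:,:,::-1])
for n,p in (("block",(.5455,-.069,.09)),("sight",(.672,-.042,.004)),("nest",(.571,.077,.016))):print(n,proj(m,p))
E
```

```text
t 2.2 tcp [ 0.5478 -0.0452  0.4124] grasp [ 0.5451 -0.0432  0.2489] jawyaw -53.01 down [-0.017  0.012 -1.   ] q7 -53.8 w 0.0868 F [-0.3 -0.6 -0.7]
block [[348.91558798 241.48486379]]
sight [[406.08661454  91.7853954 ]]
nest [[233.71970562 101.70717917]]
```

View pics/w1.png

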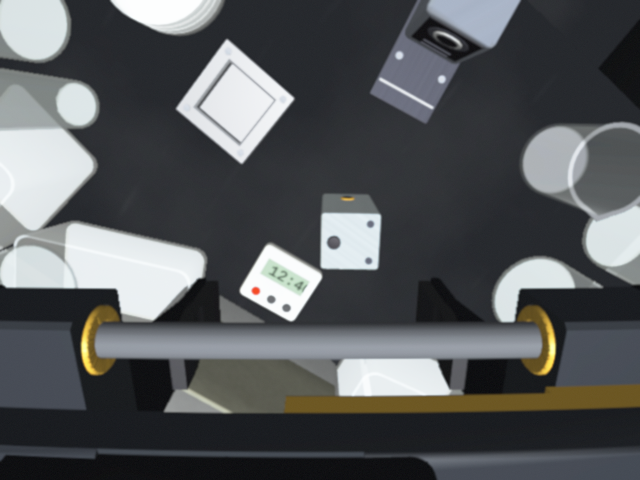

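The wrist view shows the block top at about (350,241), with the single port on the side towards the camera. The cap is on the left and the screws on the right, so the labels hold. The white line (407,95) and the nest (236,101) match the predictions. Next I refine the numbers.

```bash
python3 - <<'E'
from h import *
im=cv2.imread("pics/w1.png"); m=dict(np.load("w1.npz")); g=cv2.cvtColor(im,cv2.COLOR_BGR2GRAY)
def box(n,x0,y0,x1,y1,t,z):
    k=np.zeros_like(g);k[y0:y1,x0:x1]=(g[y0:y1,x0:x1]>t)*255
    cs,_=cv2.findContours(k,0,2);c=max(cs,key=cv2.contourArea)
    r=cv2.minAreaRect(onplane(m,c.reshape(-1,2),z)[:,:2].astype(np.float32));print(n,np.round(r[0],4),np.round(r[1],4),round(r[2],2),cv2.boundingRect(c))
box("block",310,185,395,280,150,.09)
box("block",310,185,395,280,165,.09)
box("nest",170,30,300,170,130,.016)
box("line",372,70,440,116,170,.004)
L=onplane(m,[(381,79),(434,108),(370,95),(427,123)],.004);print(L.round(4)[:,:2],(L[0]+L[1])[:2]/2)
E
```

```text
block [ 0.5462 -0.0694] [0.0458 0.0459] 36.08 (321, 212, 60, 58)
block [ 0.5463 -0.0695] [0.045  0.0456] 37.09 (321, 213, 60, 56)
nest [0.5701 0.076 ] [0.0774 0.0773] 86.32 (176, 39, 118, 125)
line [ 0.6712 -0.0425] [0.0029 0.0561] 10.1 (379, 78, 54, 31)
[[ 0.6667 -0.0168]
 [ 0.6767 -0.0716]
 [ 0.6499 -0.0175]
 [ 0.6626 -0.0753]] [ 0.67172119 -0.04421424]
```

Emit:
carry_out:
  moves:
    - [0,-1.3,-2,-0.01]
    - [0,-1.3,-2,0]
    - [0,0,-2,0]
    - [0,0,-2,0]
    - [0,0,0,0]

```text
time_s: 2.75
tool_pos: [0.552, -0.077, 0.3446]
tool_rot: [-141.5, 89.6, 74.4]
force: [0.0, -0.3, -0.1]
grip_width: 0.0868
```

```bash
python3 -c "
from h import *; st()"
```

```text
t 2.75 tcp [ 0.552  -0.077   0.3446] grasp [ 0.5524 -0.0758  0.1811] jawyaw -54.05 down [ 0.002  0.008 -1.   ] q7 -52.7 w 0.0868 F [ 0.  -0.3 -0.1]
```

Emit:
carry_out:
  moves:
    - [-0.3,0.3,0,0.005]
    - [-0.2,0.2,0,0]
    - [0,0,-1.5,0]
    - [0,0,-1.5,0]
    - [0,0,-1.5,0]
    - [0,0,0,0]

```text
time_s: 3.35
tool_pos: [0.5486, -0.0723, 0.3035]
tool_rot: [166.9, 89.2, 23.1]
force: [-0.5, -0.2, -0.2]
grip_width: 0.087
```

```bash
python3 -c "
from h import *; st()"
```

```text
t 3.35 tcp [ 0.5486 -0.0723  0.3035] grasp [ 0.5506 -0.0715  0.14  ] jawyaw -53.83 down [ 0.012  0.005 -1.   ] q7 -53.8 w 0.087 F [-0.5 -0.2 -0.2]
```

Emit:
carry_out:
  moves:
    - [-0.3,0.1,-1.3,0.0]
    - [-0.15,0.1,-1.4,0]
    - [0,0,-1.4,0]
    - [0,0,-1.4,0]
    - [0,0,-1.2,0]
    - [0,0,0,0]

```text
time_s: 3.95
tool_pos: [0.543, -0.0699, 0.2296]
tool_rot: [172.4, 89.3, 28.6]
force: [0.6, 0.6, -1.4]
grip_width: 0.0871
```

```bash
python3 -c "
from h import *; st()"
```

```text
t 3.95 tcp [ 0.543  -0.0699  0.2296] grasp [ 0.5447 -0.069   0.0662] jawyaw -53.8 down [ 0.01   0.006 -1.   ] q7 -55.9 w 0.0871 F [ 0.6  0.6 -1.4]
```

Emit:
carry_out:
  moves:
    - [0.1,0,0.5,0]
    - [0,0,0,0]

```text
time_s: 4.15
tool_pos: [0.5443, -0.0699, 0.2348]
tool_rot: [174.6, 89.3, 30.8]
force: [0.3, -0.4, 0.0]
grip_width: 0.0871
```

Emit:
carry_out:
  moves:
    - [0,0,0,0]
    - [0,0,0,0]
    - [0,0,0,0]
    - [0,0,0,0]
    - [0,0,0,0]
    - [0,0,0,0]
    - [0,0,0,0]
    - [0,0,0,0]
  hand: 3.5
  force: 30

```text
time_s: 4.95
tool_pos: [0.5454, -0.0699, 0.2374]
tool_rot: [162.1, 89.1, 18.3]
force: [0.0, 0.4, 0.4]
grip_width: 0.0458
```

```bash
python3 -c "
from h import *; st()"
```

```text
t 4.95 tcp [ 0.5454 -0.0699  0.2374] grasp [ 0.5478 -0.0691  0.0739] jawyaw -53.81 down [ 0.015  0.005 -1.   ] q7 -55.8 w 0.0458 F [0.  0.4 0.4]
```

```bash
cat >> h.py <<'E'
def T(R,p):
    M=np.eye(4);M[:3,:3]=R;M[:3,3]=p;return M
def blk(target=None):
    o,R,g=st(); B=T(R,o["tool_pos"])@np.load("rel.npy")
    yaw=np.degrees(np.arctan2(B[1,0],B[0,0]))
    print("block bottom",B[:3,3].round(4),"yaw",yaw.round(2),"tilt",np.arccos(min(1,B[2,2])).round(4))
    if target is not None:
        t=np.array(target);print("go cm",((t[:3]-B[:3,3])*100).round(2),"spin",np.radians((t[3]-yaw+180)%360-180).round(4))
E
python3 - <<'E'
from h import *
o,R,g=st()
B=T(Ro.from_euler('z',-53.8,degrees=True).as_matrix(),[.5465,-.0701,0])
np.save("rel.npy",np.linalg.inv(T(R,o["tool_pos"]))@B); blk((.6488,-.0465,.037,-80))
E
```

```text
t 4.95 tcp [ 0.5454 -0.0699  0.2374] grasp [ 0.5478 -0.0691  0.0739] jawyaw -53.81 down [ 0.015  0.005 -1.   ] q7 -55.8 w 0.0458 F [0.  0.4 0.4]
t 4.95 tcp [ 0.5454 -0.0699  0.2374] grasp [ 0.5478 -0.0691  0.0739] jawyaw -53.81 down [ 0.015  0.005 -1.   ] q7 -55.8 w 0.0458 F [0.  0.4 0.4]
block bottom [ 0.5465 -0.0701 -0.    ] yaw -53.8 tilt 0.0
go cm [10.23  2.36  3.7 ] spin -0.4573
```

Emit:
carry_out:
  moves:
    - [0,0,0.5,0]
    - [0,0,1,0]
    - [0,0,1,0]
    - [0,0,1.0,0]
    - [0,0,0.5,-0.05]
    - [0.5,0,0,-0.08]
    - [1,0.2,0,-0.1]
    - [1,0.2,0,-0.1]
    - [1,0.2,0,-0.05]
    - [0,0,0,0]
    - [0,0,0,0]

```text
time_s: 6.05
tool_pos: [0.5813, -0.0641, 0.2866]
tool_rot: [160.3, 88.9, -6.1]
force: [-0.7, 0.3, -3.0]
grip_width: 0.0458
```

```bash
python3 -c "
from h import *; blk((.6488,-.0465,.037,-80))"
```

```text
t 6.05 tcp [ 0.5813 -0.0641  0.2866] grasp [ 0.5845 -0.0644  0.1231] jawyaw -76.42 down [ 0.019 -0.002 -1.   ] q7 -78.6 w 0.0458 F [-0.7  0.3 -3. ]
block bottom [ 0.5832 -0.0649  0.0492] yaw -76.41 tilt 0.004
go cm [ 6.56  1.84 -1.22] spin -0.0626
```

Emit:
carry_out:
  moves:
    - [1.1,0.3,-0.2,-0.03]
    - [1.1,0.3,-0.2,-0.03]
    - [1.1,0.3,-0.2,0]
    - [1.1,0.3,-0.2,0]
    - [1,0.3,-0.2,0]
    - [0.6,0.2,0,0]
    - [0,0,0,0]
    - [0,0,0,0]

```text
time_s: 6.85
tool_pos: [0.6425, -0.0473, 0.277]
tool_rot: [155.6, 89.0, -14.1]
force: [-0.2, 0.0, -2.6]
grip_width: 0.0456
```

```bash
python3 -c "
from h import *; blk((.6488,-.0465,.037,-80))"
```

```text
t 6.85 tcp [ 0.6425 -0.0473  0.277 ] grasp [ 0.6453 -0.048   0.1135] jawyaw -79.67 down [ 0.017 -0.004 -1.   ] q7 -85.3 w 0.0456 F [-0.2  0.  -2.6]
block bottom [ 0.6437 -0.0485  0.0396] yaw -79.66 tilt 0.0026
go cm [ 0.51  0.2  -0.26] spin -0.0059
```

Emit:
carry_out:
  moves:
    - [0.4,0.2,-0.2,0]
    - [0.1,0,-0.1,0]
    - [0,0,0,0]
    - [0,0,0,0]
    - [0,0,0,0]
    - [0,0,0,0]
    - [0,0,0,0]
    - [0,0,0,0]

```text
time_s: 7.65
tool_pos: [0.647, -0.0459, 0.2741]
tool_rot: [151.9, 89.0, -17.8]
force: [0.2, 0.3, -1.8]
grip_width: 0.0456
```

```bash
python3 - <<'E'
from h import *
blk((.6488,-.0465,.037,-80))
a=viewer.read_camera("top")[:,:,::-1];b=viewer.read_camera("side")[:,:,::-1];c=viewer.read_camera("wrist")[:,:,::-1]
r=lambda i:cv2.resize(i,(400,300),interpolation=cv2.INTER_CUBIC)
cv2.imwrite("pics/s1.png",np.vstack([np.hstack([r(a[100:280,220:460]),r(b[150:300,250:450])]),np.hstack([r(c),r(c[60:285,170:470])])]))
E
```

```text
t 7.65 tcp [ 0.647  -0.0459  0.2741] grasp [ 0.6496 -0.0468  0.1106] jawyaw -79.71 down [ 0.016 -0.005 -1.   ] q7 -85.6 w 0.0456 F [ 0.2  0.3 -1.8]
block bottom [ 0.648  -0.0473  0.0367] yaw -79.7 tilt 0.0032
go cm [0.08 0.08 0.03] spin -0.0052
```

View pics/s1.png

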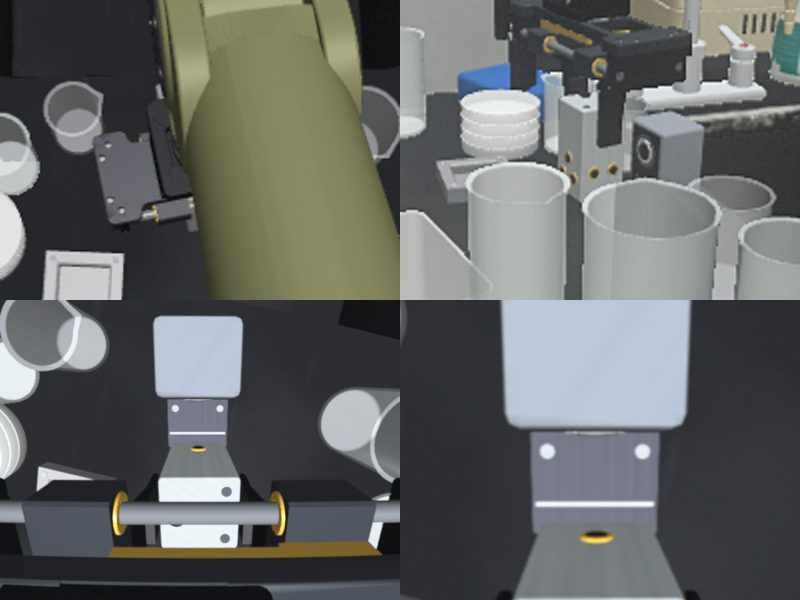

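The picture shows the single port centred on the foot and housing (port column 597, foot centre 596 in the enlarged crop), square to the lens. The side view shows two ports to the right and three towards the robot. I'll hold a little longer, then turn 90°.

Emit:
carry_out:
  moves:
    - [0,0,0,0]
    - [0,0,0,0]
    - [0,0,0,0]
    - [0,0,0,0]
    - [0,0,0,0]
    - [0,0,0,0]
    - [0,0,0,0]

```text
time_s: 8.5
tool_pos: [0.647, -0.0458, 0.274]
tool_rot: [152.0, 89.0, -17.7]
force: [0.4, 0.5, -1.4]
grip_width: 0.0459
```

Emit:
carry_out:
  moves:
    - [0,0,0,0.05]
    - [0,0,0,0.1]
    - [0,0,0,0.13]
    - [0,0,0,0.13]
    - [0,0,0,0.13]
    - [0,0,0,0.13]
    - [0,0,0,0.13]
    - [0,0,0,0.13]
    - [0,0,0,0.13]
    - [0,0,0,0.1]
    - [0,0,0,0.05]
    - [0,0,0,0]

```text
time_s: 9.7
tool_pos: [0.647, -0.0465, 0.2742]
tool_rot: [148.6, 89.0, 51.1]
force: [-0.5, -0.5, -1.6]
grip_width: 0.0459
```

```bash
python3 -c "
from h import *; blk((.6488,-.0465,.037,10))"
```

```text
t 9.7 tcp [ 0.647  -0.0465  0.2742] grasp [ 0.6488 -0.0443  0.1108] jawyaw -7.52 down [ 0.011  0.013 -1.   ] q7 -17.3 w 0.0459 F [-0.5 -0.5 -1.6]
block bottom [ 0.6489 -0.046   0.0368] yaw -7.51 tilt 0.0042
go cm [-0.01 -0.05  0.02] spin 0.3057
```

Emit:
carry_out:
  moves:
    - [0,0,0,0.1]
    - [0,0,0,0.1]
    - [0,0,0,0.1]
    - [0,0,0,0.02]
    - [0,0,0,0]
    - [0,0,0,0]

```text
time_s: 10.3
tool_pos: [0.6471, -0.0471, 0.2744]
tool_rot: [146.3, 89.0, 67.2]
force: [0.8, 0.2, -1.7]
grip_width: 0.0456
```

```bash
python3 -c "
from h import *; blk((.6488,-.0465,.037,10))"
```

```text
t 10.3 tcp [ 0.6471 -0.0471  0.2744] grasp [ 0.6482 -0.0446  0.1109] jawyaw 10.85 down [ 0.007  0.016 -1.   ] q7 -0.1 w 0.0456 F [ 0.8  0.2 -1.7]
block bottom [ 0.6489 -0.0462  0.037 ] yaw 10.86 tilt 0.0046
go cm [-0.01 -0.03  0.  ] spin -0.015
```

Emit:
carry_out:
  moves:
    - [0,0,0,-0.01]
    - [0,0,0,0]
    - [0,0,0,0]
    - [0,0,0,0]
    - [0,0,0,0]
    - [0,0,0,0]
    - [0,0,0,0]
    - [0,0,0,0]
    - [0,0,0,0]
    - [0,0,0,0]
    - [0,0,0,0]
    - [0,0,0,0]

```text
time_s: 11.5
tool_pos: [0.6471, -0.0469, 0.2745]
tool_rot: [145.0, 89.1, 65.0]
force: [0.0, 0.5, -0.9]
grip_width: 0.0458
```

```bash
python3 - <<'E'
from h import *
blk((.6488,-.0465,.037,10))
b=viewer.read_camera("side")[:,:,::-1];c=viewer.read_camera("wrist")[:,:,::-1]
r=lambda i:cv2.resize(i,(400,300),interpolation=cv2.INTER_CUBIC)
cv2.imwrite("pics/s2.png",np.hstack([r(b[150:300,250:450]),r(c)]))
E
```

```text
t 11.5 tcp [ 0.6471 -0.0469  0.2745] grasp [ 0.6483 -0.0445  0.111 ] jawyaw 10.02 down [ 0.007  0.015 -1.   ] q7 -0.9 w 0.0458 F [ 0.   0.5 -0.9]
block bottom [ 0.649  -0.0462  0.0371] yaw 10.03 tilt 0.0049
go cm [-0.02 -0.03 -0.01] spin -0.0005
```

View pics/s2.png

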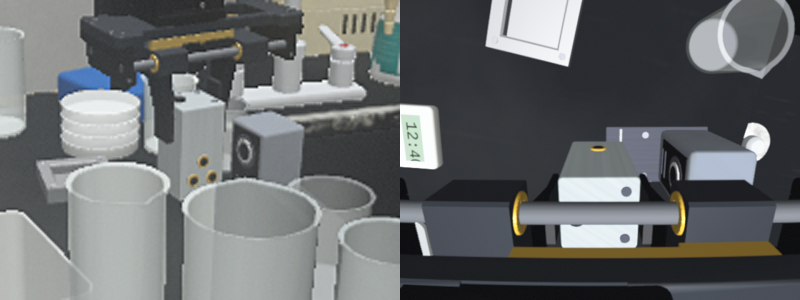

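The two-port side (screws at right, (626,190)) now faces the lens, the three-port side faces right, and the block is upright. The next turn is 90°.

Emit:
carry_out:
  moves:
    - [0,0,0,0.07]
    - [0,0,0,0.13]
    - [0,0,0,0.14]
    - [0,0,0,0.14]
    - [0,0,0,0.14]
    - [0,0,0,0.14]
    - [0,0,0,0.14]
    - [0,0,0,0.14]
    - [0,0,0,0.14]
    - [0,0,0,0.14]
    - [0,0,0,0.1]
    - [0,0,0,0]

```text
time_s: 12.8
tool_pos: [0.6473, -0.0481, 0.2749]
tool_rot: [141.3, 89.1, 146.0]
force: [0.3, -0.0, -2.1]
grip_width: 0.0457
```

```bash
python3 -c "
from h import *; blk((.6488,-.0465,.037,100))"
```

```text
t 12.8 tcp [ 0.6473 -0.0481  0.2749] grasp [ 0.6453 -0.0467  0.1114] jawyaw 94.64 down [-0.013  0.008 -1.   ] q7 76.6 w 0.0457 F [ 0.3 -0.  -2.1]
block bottom [ 0.6472 -0.0461  0.0375] yaw 94.65 tilt 0.0055
go cm [ 0.16 -0.04 -0.05] spin 0.0934
```

Emit:
carry_out:
  moves:
    - [0.1,0,0,0.07]
    - [0,0,0,0.02]
    - [0,0,0,0]
    - [0,0,0,0]
    - [0,0,0,0]
    - [0,0,0,0]
    - [0,0,0,0]
    - [0,0,0,0]
    - [0,0,0,0]
    - [0,0,0,0]
    - [0,0,0,0]
    - [0,0,0,0]

```text
time_s: 14.0
tool_pos: [0.6483, -0.0483, 0.2751]
tool_rot: [143.4, 89.2, 152.6]
force: [0.2, -0.3, -2.3]
grip_width: 0.0458
```

Emit:
carry_out:
  moves:
    - [0,0,0,0]
    - [0,0,0,0]
    - [0,0,0,0]
    - [0,0,0,0]

```text
time_s: 14.4
tool_pos: [0.6483, -0.0483, 0.275]
tool_rot: [143.4, 89.1, 152.6]
force: [-0.4, -0.3, -2.1]
grip_width: 0.0459
```

```bash
python3 - <<'E'
from h import *
blk((.6488,-.0465,.037,100)); blk((.5705,.0765,.045,86.25))
b=viewer.read_camera("side")[:,:,::-1];c=viewer.read_camera("wrist")[:,:,::-1]
r=lambda i:cv2.resize(i,(400,300),interpolation=cv2.INTER_CUBIC)
cv2.imwrite("pics/s3.png",np.hstack([r(b[150:300,250:450]),r(c)]))
E
```

```text
t 14.4 tcp [ 0.6483 -0.0483  0.275 ] grasp [ 0.6461 -0.0472  0.1116] jawyaw 99.2 down [-0.013  0.007 -1.   ] q7 80.8 w 0.0459 F [-0.4 -0.3 -2.1]
block bottom [ 0.6479 -0.0465  0.0376] yaw 99.21 tilt 0.005
go cm [ 0.09  0.   -0.06] spin 0.0138
t 14.4 tcp [ 0.6483 -0.0483  0.275 ] grasp [ 0.6461 -0.0472  0.1116] jawyaw 99.2 down [-0.013  0.007 -1.   ] q7 80.8 w 0.0459 F [-0.4 -0.3 -2.1]
block bottom [ 0.6479 -0.0465  0.0376] yaw 99.21 tilt 0.005
go cm [-7.74 12.3   0.74] spin -0.2262
```

View pics/s3.png

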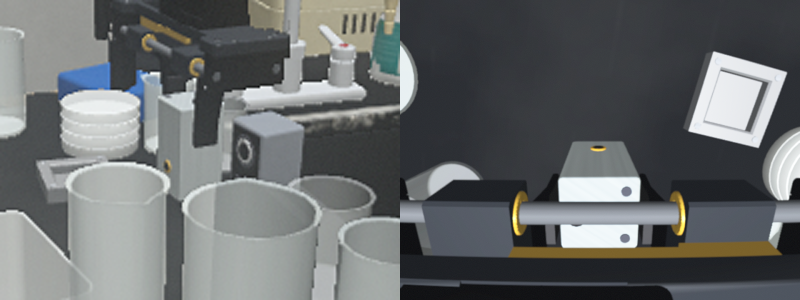

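The three-port side faces the lens, with the one-port side towards the robot and the plain side at right. That hold is done, so the block goes to the nest now.

Emit:
carry_out:
  moves:
    - [-0.8,0.3,0.3,0]
    - [-1.2,1,0.4,-0.03]
    - [-1.2,1.5,0.3,-0.04]
    - [-1.2,1.6,0,-0.04]
    - [-1,1.6,0,-0.04]
    - [-0.8,1.6,0,-0.04]
    - [-0.5,1.5,0,-0.03]
    - [-0.4,1.5,0,0]
    - [-0.2,1,0,0]
    - [0,0.5,0,0]
    - [0,0,0,0]
    - [0,0,0,0]

```text
time_s: 15.7
tool_pos: [0.568, 0.0787, 0.2868]
tool_rot: [153.7, 89.2, 149.8]
force: [0.6, -0.1, -1.6]
grip_width: 0.0458
```

```bash
python3 -c "
from h import *; blk((.5705,.0765,.02,86.25))"
```

```text
t 15.7 tcp [0.568  0.0787 0.2868] grasp [0.566  0.0799 0.1233] jawyaw 86.18 down [-0.012  0.007 -1.   ] q7 58.3 w 0.0458 F [ 0.6 -0.1 -1.6]
block bottom [0.5679 0.0799 0.0494] yaw 86.18 tilt 0.0028
go cm [ 0.26 -0.34 -2.94] spin 0.0011
```

Emit:
carry_out:
  moves:
    - [0.2,-0.25,-0.7,0]
    - [0,-0.05,-0.7,0]
    - [0,0,-0.5,0]
    - [0,0,-0.3,0]
    - [0,0,0,0]
    - [0,0,0,0]

```text
time_s: 16.3
tool_pos: [0.5709, 0.0721, 0.2613]
tool_rot: [158.7, 89.1, 154.6]
force: [0.5, -0.1, -1.6]
grip_width: 0.0459
```

```bash
python3 - <<'E'
from h import *
blk((.5705,.0765,.02,86.25)); m=viewer.camera_model("wrist")
a=viewer.read_camera("top")[:,:,::-1];b=viewer.read_camera("side")[:,:,::-1];c=viewer.read_camera("wrist")[:,:,::-1]
r=lambda i:cv2.resize(i,(400,300),interpolation=cv2.INTER_CUBIC)
cv2.imwrite("pics/n1w.png",c); np.savez("n1.npz",**{k:np.array(v) for k,v in m.items()})
cv2.imwrite("pics/n1.png",np.vstack([np.hstack([r(a[210:330,200:360]),r(b[200:275,230:330])]),np.hstack([r(c),r(c[170:410,160:480])])]))
E
```

```text
t 16.3 tcp [0.5709 0.0721 0.2613] grasp [0.5686 0.0732 0.0978] jawyaw 85.91 down [-0.014  0.007 -1.   ] q7 57.6 w 0.0459 F [ 0.5 -0.1 -1.6]
block bottom [0.5703 0.0732 0.0239] yaw 85.92 tilt 0.0009
go cm [ 0.02  0.33 -0.39] spin 0.0057
```

View pics/n1.png

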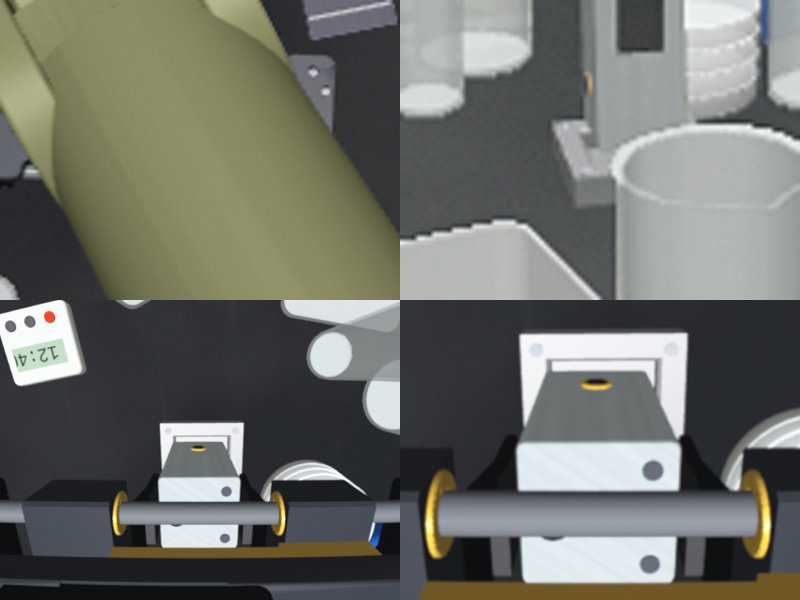

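Block bottom edge columns run 546 to 645 and the plate's 520 to 687, so the block sits about 8 px (3.7 mm) short in +y. That agrees with the computed 3.3 mm. I correct it and check the x direction from the same picture.

```bash
python3 - <<'E'
from h import *
m=dict(np.load("n1.npz")); f=lambda u,v:(160+(u-400)/1.25,170+(v-300)/1.25)
p=onplane(m,[f(520,333),f(687,333)],.016);b=onplane(m,[f(546,372),f(645,372)],.0239)
print(p.round(4),b.round(4)); print("diff of mids (want 15 mm along -x,0):",(p.mean(0)-b.mean(0)).round(4))
E
```

```text
[[0.5289 0.0409 0.016 ]
 [0.5344 0.1166 0.016 ]] [[0.546  0.0518 0.0239]
 [0.5493 0.096  0.0239]]
diff of mids (want 15 mm along -x,0): [-0.016   0.0049 -0.0079]
```

Emit:
carry_out:
  moves:
    - [0,0.25,0,0]
    - [0,0,0,0]
    - [0,0,0,0]

```text
time_s: 16.75
tool_pos: [0.5712, 0.0754, 0.2623]
tool_rot: [155.7, 89.2, 151.7]
force: [-0.2, -0.3, -1.7]
grip_width: 0.0457
```

```bash
python3 -c "
from h import *; blk((.5705,.0765,.02,86.25))"
```

```text
t 16.75 tcp [0.5712 0.0754 0.2623] grasp [0.5692 0.0765 0.0989] jawyaw 85.94 down [-0.012  0.007 -1.   ] q7 57.3 w 0.0457 F [-0.2 -0.3 -1.7]
block bottom [0.571  0.0765 0.0249] yaw 85.95 tilt 0.0023
go cm [-0.05  0.   -0.49] spin 0.0052
```

Emit:
carry_out:
  moves:
    - [-0.1,0.05,0,0.005]
    - [0,0,-0.3,0]
    - [0,0,-0.3,0]
    - [0,0,-0.3,0]
    - [0,0,-0.3,0]
    - [0,0,0,0]
    - [0,0,0,0]

```text
time_s: 17.45
tool_pos: [0.5699, 0.0759, 0.249]
tool_rot: [156.9, 89.2, 153.2]
force: [-0.4, -0.9, -1.3]
grip_width: 0.0459
```

```bash
python3 -c "
from h import *; blk((.570,.077,.004,86.25))"
```

```text
t 17.45 tcp [0.5699 0.0759 0.249 ] grasp [0.5678 0.077  0.0855] jawyaw 86.26 down [-0.013  0.006 -1.   ] q7 57.0 w 0.0459 F [-0.4 -0.9 -1.3]
block bottom [0.5696 0.0769 0.0116] yaw 86.27 tilt 0.0019
go cm [ 0.04  0.01 -0.76] spin -0.0003
```

Underside at 11.6 mm, inside the mouth with no contact force. I lower the rest of the way.

Emit:
carry_out:
  moves:
    - [0,0,-0.2,0]
    - [0,0,-0.2,0]
    - [0,0,-0.2,0]
    - [0,0,-0.1,0]
    - [0,0,0,0]
    - [0,0,0,0]

```text
time_s: 18.05
tool_pos: [0.57, 0.0759, 0.2415]
tool_rot: [156.5, 89.2, 152.7]
force: [-0.7, 0.0, -1.7]
grip_width: 0.0459
```

```bash
python3 -c "
from h import *; blk((.570,.077,.004,86.25))"
```

```text
t 18.05 tcp [0.57   0.0759 0.2415] grasp [0.568 0.077 0.078] jawyaw 86.26 down [-0.013  0.006 -1.   ] q7 56.6 w 0.0459 F [-0.7  0.  -1.7]
block bottom [0.5698 0.0769 0.0041] yaw 86.27 tilt 0.002
go cm [ 0.02  0.01 -0.01] spin -0.0003
```

Emit:
carry_out:
  moves:
    - [0,0,-0.1,0]
    - [0,0,0,0]
    - [0,0,0,0]

```text
time_s: 18.35
tool_pos: [0.5704, 0.0761, 0.2416]
tool_rot: [155.7, 89.3, 151.9]
force: [-0.6, 0.5, -1.6]
grip_width: 0.0458
```

Emit:
carry_out:
  moves:
    - [0,0,0,0]
    - [0,0,0,0]
    - [0,0,0,0]
    - [0,0,0,0]
    - [0,0,0,0]
  hand: 6.4

```text
time_s: 18.85
tool_pos: [0.5709, 0.0763, 0.2423]
tool_rot: [149.7, 89.3, 145.9]
force: [0.0, 0.1, 0.3]
grip_width: 0.0637
```

```bash
python3 -c "
from h import *; blk((.570,.077,.004,86.25))"
```

```text
t 18.85 tcp [0.5709 0.0763 0.2423] grasp [0.5694 0.0773 0.0788] jawyaw 86.25 down [-0.01   0.007 -1.   ] q7 56.6 w 0.0637 F [0.  0.1 0.3]
block bottom [0.5714 0.0773 0.0049] yaw 86.26 tilt 0.0049
go cm [-0.14 -0.03 -0.09] spin -0.0002
```

Emit:
carry_out:
  moves:
    - [0,0,1,0]
    - [0,0,1.5,0]
    - [0,0,2,0]
    - [0,0,2,0]
    - [0,0,2,0]
    - [0,0,3,0]
    - [0,0,3,0]
    - [2,0,1,0]
    - [3,0,0,0]
    - [3,0,0,0]
    - [0,0,0,0]
    - [0,0,0,0]

```text
time_s: 20.05
tool_pos: [0.6516, 0.0786, 0.42]
tool_rot: [71.2, 89.6, 67.6]
force: [-0.4, 0.9, 0.0]
grip_width: 0.0637
```

```bash
python3 - <<'E'
from h import *
st(); m=viewer.camera_model("wrist");c=viewer.read_camera("wrist")[:,:,::-1];b=viewer.read_camera("side")[:,:,::-1]
cv2.imwrite("pics/f1.png",np.hstack([cv2.resize(c,(480,360)),cv2.resize(b[200:275,230:297],(320,360),interpolation=cv2.INTER_CUBIC)]))
for z,p in((.094,(.5703,.077,.094)),):print(proj(m,p)*.75)
g=cv2.cvtColor(c.copy(),cv2.COLOR_BGR2GRAY);np.savez("f1.npz",**{k:np.array(v) for k,v in m.items()});cv2.imwrite("pics/f1w.png",c)
E
```

```text
t 20.05 tcp [0.6516 0.0786 0.42  ] grasp [0.652  0.0797 0.2565] jawyaw 86.35 down [ 0.003  0.007 -1.   ] q7 60.7 w 0.0637 F [-0.4  0.9  0. ]
[[229.63468554  86.96243819]]
```

View pics/f1.png

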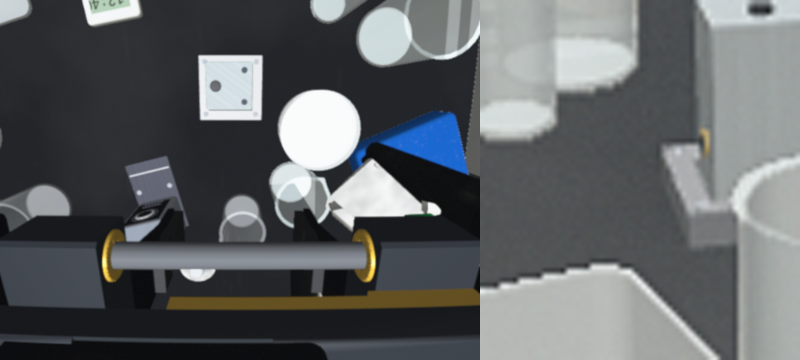

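```bash
python3 - <<'E'
from h import *
m=viewer.camera_model("side");a=np.radians(86.25)
for s in((-1,-1),(1,-1),(-1,1),(1,1)):
    d=Ro.from_euler('z',a).apply([.023*s[0],.023*s[1],0])
    print([((proj(m,np.array([.5703,.077,z])+d)[0]-[230,200])*[320/67,360/75]+[480,0]).round(0) for z in(.094,.106)])
E
```

```text
[array([817.,  11.]), array([817., -17.])]
[array([795., -22.]), array([794., -48.])]
[array([709.,  19.]), array([708.,  -9.])]
[array([691., -15.]), array([690., -42.])]
```

The near top corner at about (707,24) matches the fully seated prediction of (709,19). Resting on the rim it would be near (708,-9). The gripper is clear, so I hand in.

```bash
python3 -c "
from cell import env; print(env.sign_off())"
```

```text
the job is handed in; nothing more can be done
None
```

I gripped the block once, by its two-port and plain sides, and showed the one-, two- and three-port sides to the reader in that order. Each was held still for at least 1.2 s. The job was handed in at about 20 s on the robot's clock, and sign-off gave no verdict.

- **Showing:** by my measurements each side was within about 1 mm and 1° of the target pose at the lens. Pictures taken at each stop showed the right side facing the lens.
- **Nest:** just before lowering, the wrist picture and the computed pose disagreed by less than 1 mm on the sideways correction and about 1 mm in x. I applied a correction between the two and the block went down without noticeable force.
- **Touchdown force:** the wrist force did not visibly change at touchdown. I judged "fully down" from the computed underside height (about 4 mm) and the final side picture. The block's top corner was at about (707,24), against (709,19) predicted if seated and (708,-9) if resting on the rim.
- **Final state:** the gripper is open and well clear, with wrist force about zero. The beakers, dishes and timer showed no visible shift, but I did not re-measure them.

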